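Hold the spring jaw open at the set mark

TASK

The spring-jaw holder on the worktop has to be held open so that a colleague can load it. First lift away the bottle that stands on the holder's bed in the way of the jaw and stand it upright in the white tray, leaving the bottle already in the tray where it is. Then pull the jaw by its upright fin, against its spring, until its needle stands level with the rider on the scale rail, and keep hold of it there: the program finishes while the robot is still holding the jaw at the rider.

Things in the scene. Friction and masses are not known exactly. Their poses are not given: they have to be found in the camera images.
- jig: Spring-jaw holder, fixed, turned up to 0.4 rad. Aluminium bed 240 (x) x 90 (y) x 12 mm; origin at the centre of its underside, z up. The jaw slides along its x and is pulled to -x (towards the robot). Fixed grey jaw at x = 82 to 115 mm, 46 mm high; front stop at x = -113 mm, 19 mm high; scale rail along y = 45 to 61 mm, 16 mm high.
- jaw (a joint): Travel of the moving jaw in m: 0 closed, growing as it is pulled to the holder's -x, end stop at 0.085. A spring pulls it shut with 4.5 N when closed and 90 N/m more as it opens (11 N at 70 mm); it snaps shut if let go. Its carriage, closed, covers x = 20 to 80, y = -30 to 30 mm of the holder, top 39.5 mm; a tail rod reaches x = 195 mm at z = 27 mm.
- jaw_grip (a point): Where to grip the jaw's upright black fin; moves with the jaw, axes as the holder's. The fin is 16 mm thick along the slide (x), 40 mm wide (y) and stands free from 39.5 to 87 mm above the worktop, on the carriage; this point, on its mid-plane, is at 67 mm. Closed, 34 mm are free between the fin and the fixed jaw behind it.
- jaw_needle (a point): Tip of the jaw's thin needle (3 mm wide), which sticks out from the carriage to +y towards the scale rail, at z = 27.5 mm; moves with the jaw. The axes are those of the holder.
- rider: Dark steel rider on the scale rail that marks the setting: 10 mm long along the slide (x), 12 mm wide, 16 mm high, with a small clamp screw on its outer side. Origin under its middle, on the rail's top (z = 16 mm); axes as the holder's. The needle tip passes 3 mm beside it. It does not move. It calls for 48 to 72 mm of jaw travel.
- bottle: White plastic sample bottle with a screw cap, 44 mm diameter, 85 mm high (body up to 76 mm, straight to about 55 mm), about 60 g, loose, standing on the holder's bed (12 mm above the worktop) in the path of the jaw. Origin at the centre of its underside, z up.
- tray: White open sample tray, fixed, turned up to 0.3 rad: 120 (x) x 200 (y) x 20 mm high, walls 4 mm, floor top at z = 4 mm. Origin at the centre of its underside.
- tray_free (a point): Middle of the free half of the tray's floor (z = 4 mm), 48 mm from the tray's centre to its -y; a good place to stand the bottle. Axes as the tray's.
- tray_bottle: Smaller white sample bottle, 38 mm diameter, 75 mm high, loose, already standing in the tray's +y half, about 55 mm from the tray's centre. Origin at the centre of its underside.
Mind the look-alikes: they are no part of the job. Leave any purple look-alike of the tray_bottle alone.

How it is judged (in metres and radians):
On the way, in this order (a step that is already met when the one before it is completed fails the run):
1. the bottle stands upright and released in the tray, the jaw still closed (x of bottle in the frame of tray between -0.05 and 0.05 m and y of bottle in the frame of tray between -0.09 and 0.09 m and z of bottle in the frame of tray between -0.002 and 0.01 m and angle between bottle's own z axis and vertical below 0.1 rad and linear speed of bottle below 0.03 m/s and contact force between the fingers and bottle below 0.1 N and value of joint jaw below 0.008 m), for 0.2 s.
2. the robot holds the jaw with its needle level with the rider (x of jaw_needle in the frame of rider between -0.005 and 0.005 m and contact force between the fingers and jig above 4 N), for 0.3 s.
At the end, for the whole second after the job is handed in: The bottle stands upright (within 0.1 rad), released and at rest on the tray's floor; the fingers hold the jaw still (more than 4 N on it) with its needle within 5 mm of the rider's middle along the slide; the other bottle still stands in the tray (all of step 2 and x of bottle in the frame of tray between -0.05 and 0.05 m and y of bottle in the frame of tray between -0.09 and 0.09 m and z of bottle in the frame of tray between -0.002 and 0.01 m and angle between each of bottle, tray_bottle's own z axis and vertical below 0.1 rad and linear speed of bottle below 0.03 m/s and contact force between the fingers and bottle below 0.1 N and velocity of joint jaw between -0.01 and 0.01 m/s); the arm keeps its last pose, push and grip.
It fails at once if the jaw is pulled while the bottle is still on the holder (value of joint jaw above 0.015 m and x of bottle in the frame of jig between -0.14 and 0.1 m and y of bottle in the frame of jig between -0.065 and 0.065 m).
It fails at once if the bottle is tipped over (angle between bottle's own z axis and vertical above 0.8 rad).
It fails at once if the bottle in the tray is pushed about or knocked over (distance of tray_bottle from where it was at the start of the episode above 0.02 m or angle between tray_bottle's own z axis and vertical above 0.4 rad).
It also fails if it takes over 51 s, if anything falls off the work surface, if the arm or the gripper's body presses on something with over 40 N, if the wrist force passes 120 N, or if a joint passes its speed limit or range.

ROBOT

A 7-joint arm with a two-finger parallel gripper is mounted at the origin on a cart in front of the work surface, level with it; the furniture and walls round the work are solid. World frame = base frame: x ahead of the robot, y to its left, z up, the work surface at z = 0. Lengths are in mm, angles in rad, forces in N, time in s.
With the tool pointing down it reaches from about 425 to 800 mm from the base axis. Payload 8.3 kg.
Tool frame: the origin (TCP) lies midway between the tips of the shut fingers; the grasp point (between the pads) lies 19 mm behind it (arm.grip_depth is the distance from the TCP to the grasp point, in mm); z points along the fingers, y is the line along which they close (so a half turn about z gives the same grasp; the last joint's range is limited). The gripper opens to 85 mm and grips with 20 to 120 N. Pads are 22 mm wide; open, the fingers measure 114 mm over their backs; the gripper's body (76 mm by 85 mm) begins 54 mm behind the grasp point. The pads swing forward as they close: fully open they stand 13 mm farther back than shut.
Start: joints at [-1.254, 0.383, 0.016, 1.37, -0.006, 1.388, -0.046], TCP at [231.655, 580.463, 210.379] pointing down, gripper open.
Joint ranges: [-2.95, 2.95], [-0.25, 2.06], [-1.52, 1.56], [0.18, 2.33], [-1.44, 4.58], [0.02, 2.06], [-3.01, 3.01]. Speed limits (rad/s): [2.39, 2.39, 3.01, 3.01, 3.14, 3.14, 3.14].

INTERFACE

Orientations are given as a unit quaternion [w, x, y, z].
In Python, from station import arm, viewer gives the robot as it stands.
- The arm moves only by the tool send_rows, never from a script. Its argument "increments" is a list of rows, each a list of 7 numbers: the opening, from 0 (shut) to 1 (fully open), then the shift along the tool's x, y, z in mm, then the turn, a rotation vector about the tool's x, y, z in degrees. In form: [[grip, dx, dy, dz, rx, ry, rz], ...]. A call has exactly 8 rows; each row shifts and turns the commanded pose from where the row before left it, along the tool's axes as they then stand; what a row does not reach is not made up. A row lasts 1/12 s, in which the tool goes at most 41.7 mm and 7.16 degrees, less where a joint would pass 70% of its speed; a pose out of reach is approached as far as the arm can. A call is refused whole if a number of a shift passes 41.7 or a number of a turn 7.16, either way. A call with a gripper value outside its range is refused whole. The fingers move at their own pace and stop on an object; "newtons" is the grip in N (left out, the last holds). Time passes only in rows, so rows that do not move let the fingers close, or fill a call up. It gives the time, the measured TCP pose, the force, the opening and the grip force at its end, in the units of the state.
- arm.state(): the state, without advancing time (a new reading comes with each control period).
- viewer.snapshot(name): name is "scene" or "top" or "wrist"; returns a dict with "frame" (420x560x3 uint8, red, green, blue), "fx", "fy", "cx", "cy" (pixels), "world_to_cam" (4x4, takes a point from world to camera coordinates). Camera axes: x right, y down, z forward; pixel columns grow to the right and rows downward; lengths in mm; the calibration is good to about 2 mm. The wrist camera is an equidistant fisheye: a pixel r from the principal point sees the ray r / f radians off the axis. A picture is of the moment at which its call begins. There is no depth.
- arm.job_done(): hands the job in; it is judged then, once.
The state is a dict: "time": time; "joint_pos": joint angles; "dq": joint speeds; "tau": joint torques, N m; "position": TCP position; "eef_rot": TCP orientation; "ft_force": force on the tool from outside, world axes, zero at the start; "wrist_torque": the same for the moment, N m; "width": finger opening in mm; "finger_force": force on a finger pad.
Only numpy, scipy, OpenCV 4.12 (cv2) and the standard library are available. Lean on these libraries where they do the work, as an engineer would, in place of code of your own. Each camera call takes 0.05 s, during which the arm holds its last target. There are 200 camera calls.

## Working session

There is one attempt and no reset: what is moved stays moved. The work goes in short steps, Python scripts to look and compute and a tool call to move; the robot and the scene stay as the last step left them, time stands still between calls to the robot, and variables do not carry over. Pictures are saved under pics/ and viewed, at most 10 in all, crops included, and the job is handed in when it is done.

Besides the shell and the picture viewer there is one more tool, called after ">>>" in YAML: its name, and indented under it one key for each argument. send_rows: Moves the arm, as the interface text tells. Its arguments: {"type":"object","properties":{"increments":{"type":"array"},"newtons":{"type":"number"}},"required":["increments"]}

```bash
mkdir -p pics; ls; python3 - <<'E'
from station import arm, viewer
import cv2,pickle
d={}
for n in("scene","top"):
    s=viewer.snapshot(n);d[n]=s
    cv2.imwrite(f"pics/{n}0.png",s["frame"][:,:,::-1])
    print(n,s["fx"],s["fy"],s["cx"],s["cy"],s["world_to_cam"])
pickle.dump(d,open("d0.pkl","wb"))
s=arm.state();print(s,arm.grip_depth)
E
```

```text
pics
scene 413.72168442242895 413.72168442242895 278.1406441663527 209.96931570847482 [[-6.28283369e-01 -7.77980804e-01 -2.42413793e-03  3.28141961e+02]
 [-3.82608982e-01  3.11698230e-01 -8.69743974e-01  2.83783071e+02]
 [ 6.77399716e-01 -5.45518177e-01 -4.93497257e-01  5.39663005e+02]
 [ 0.00000000e+00  0.00000000e+00  0.00000000e+00  1.00000000e+00]]
top 405.95542951689663 405.95542951689663 282.4539069493956 212.6606837399422 [[ 1.23910232e-02 -9.99657250e-01 -2.30617795e-02 -2.38684747e-01]
 [-9.98872573e-01 -1.13177138e-02 -4.61030573e-02  5.24529110e+02]
 [ 4.58262488e-02  2.36070430e-02 -9.98670447e-01  8.85794119e+02]
 [ 0.00000000e+00  0.00000000e+00  0.00000000e+00  1.00000000e+00]]
{'time': 0.1, 'joint_pos': array([-1.25388734,  0.38417667,  0.01637889,  1.37102143, -0.00632739,
        1.38821397, -0.04649577]), 'dq': array([-4.77791709e-05, -4.60840925e-03, -4.56410144e-04, -4.15129275e-04,
       -2.29543635e-04,  4.58532151e-04,  1.95588313e-04]), 'tau': array([ 3.35999699e-03, -6.29128861e+01,  8.47930033e-01, -3.72759211e+01,
        1.69059547e-02,  1.03979552e-02,  3.04960366e-06]), 'position': array([231.49234335, 580.02626527, 209.47735875]), 'eef_rot': array([-1.66820622e-04,  1.88735948e-01,  9.82027473e-01, -8.69735565e-04]), 'ft_force': array([-0.20805456,  0.77509802, -0.55276581]), 'wrist_torque': array([-0.00660903,  0.01444997, -0.00772523]), 'finger_force': 0.0, 'width': 85.15753646183586} 18.700000000000003
```

View pics/scene0.png

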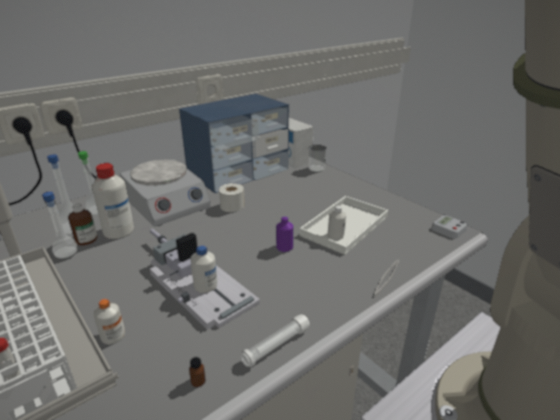

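View pics/top0.png

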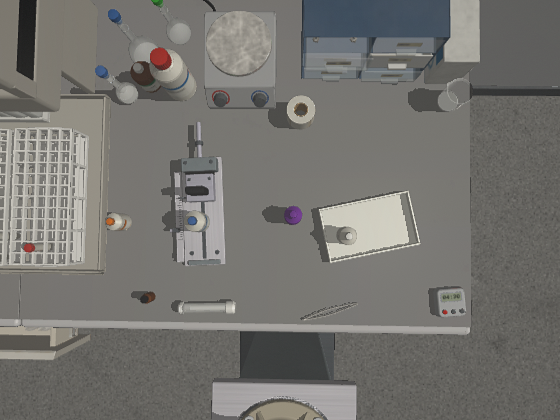

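Scene: the holder with a blue-capped white bottle on its bed is at about top (195,221). The tray is at (370,225) with a small bottle at (346,235), in its +y half. Look-alikes are the purple bottle (293,215) and the orange-capped bottle (117,222), which stand off the holder and tray. The one to move is (195,221), the only bottle on the bed. I'll confirm this in a crop.

```bash
python3 - <<'E'
import cv2,pickle,numpy as np
d=pickle.load(open("d0.pkl","rb"))
f=d["top"]["frame"][:,:,::-1]
def crop(f,x0,y0,x1,y1,k):
    c=cv2.resize(f[y0:y1,x0:x1],None,fx=k,fy=k,interpolation=cv2.INTER_CUBIC)
    for x in range((x0+9)//10*10,x1,10):
        cv2.line(c,((x-x0)*k,0),((x-x0)*k,5 if x%50 else 14),(0,255,255),1)
        if x%20==0: cv2.putText(c,str(x),((x-x0)*k+1,16),0,.35,(0,255,255),1)
    for y in range((y0+9)//10*10,y1,10):
        cv2.line(c,(0,(y-y0)*k),(5,(y-y0)*k),(0,255,255),1)
        if y%20==0: cv2.putText(c,str(y),(6,(y-y0)*k+4),0,.35,(0,255,255),1)
    return c
a=crop(f,165,145,235,270,4.0.__int__())
b=crop(f,310,185,425,270,4)
a=cv2.convertScaleAbs(a,alpha=1.3)
h=max(a.shape[0],b.shape[0])
im=np.zeros((h,a.shape[1]+b.shape[1]+4,3),np.uint8)
im[:a.shape[0],:a.shape[1]]=a;im[:b.shape[0],a.shape[1]+4:]=b
cv2.imwrite("pics/c1.png",im);print(im.shape)
s=d["scene"]["frame"][:,:,::-1]
cv2.imwrite("pics/c2.png",cv2.convertScaleAbs(crop(s,135,220,265,325,6),alpha=1.2))
E
```

```text
(500, 744, 3)
```

View pics/c1.png

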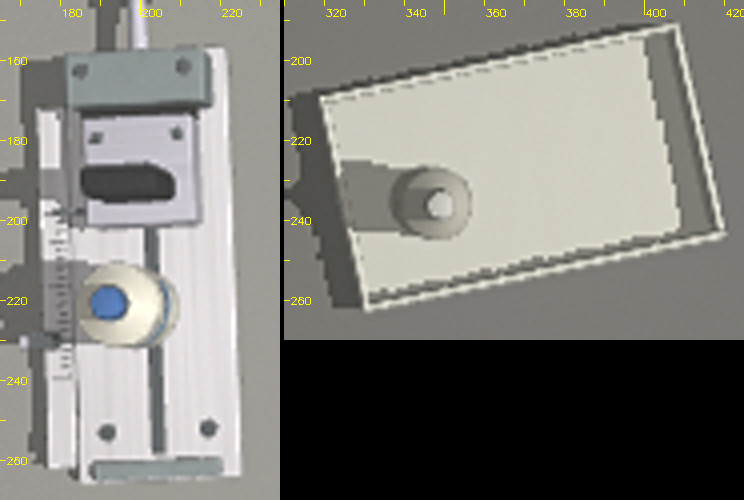

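View pics/c2.png

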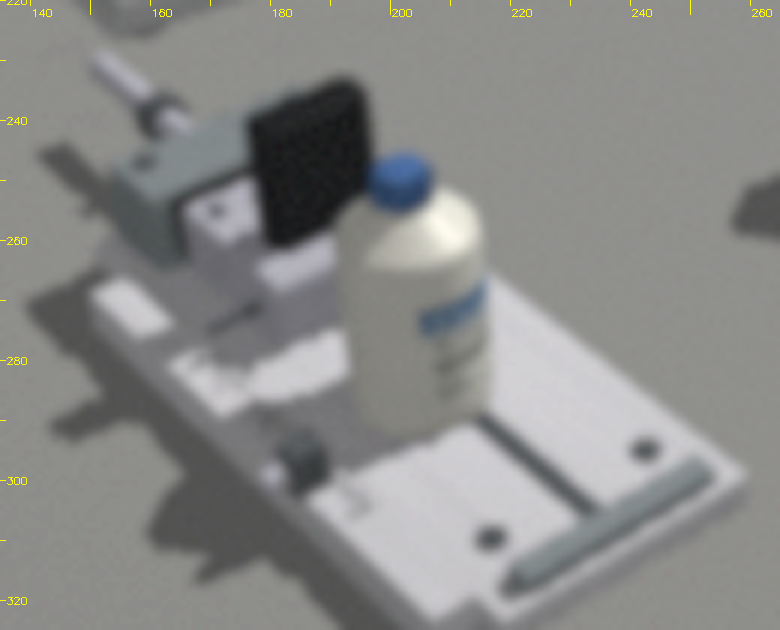

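c1 shows the target bottle with its cap at crop (108,302), the rider at (45,340), the needle at (70,213) and the fin at (128,183). The tray corners are crisp. c2 confirms the blue-capped bottle on the bed and the rider at (305,465). I'll fit the poses now.

```bash
cat > h.py <<'E'
import numpy as np,pickle
from scipy.optimize import least_squares
from scipy.spatial.transform import Rotation as R
def proj(s,P):
    P=np.atleast_2d(P).astype(float);c=P@s["world_to_cam"][:3,:3].T+s["world_to_cam"][:3,3]
    return np.c_[s["fx"]*c[:,0]/c[:,2]+s["cx"],s["fy"]*c[:,1]/c[:,2]+s["cy"]]
def back(s,uv,z):
    r=s["world_to_cam"][:3,:3].T;o=-r@s["world_to_cam"][:3,3]
    d=r@np.array([(uv[0]-s["cx"])/s["fx"],(uv[1]-s["cy"])/s["fy"],1]);return o+d*(z-o[2])/d[2]
def T(p,L):
    L=np.atleast_2d(L).astype(float);c,s=np.cos(p[2]),np.sin(p[2])
    return np.c_[p[0]+c*L[:,0]-s*L[:,1],p[1]+s*L[:,0]+c*L[:,1],L[:,2]]
def inv(p,P):
    d=np.array(P[:2])-p[:2];c,s=np.cos(p[2]),np.sin(p[2]);return np.array([c*d[0]+s*d[1],-s*d[0]+c*d[1],P[2]])
A=lambda X,Y:(165+X/4-.375,145+Y/4-.375)
B=lambda X,Y:(310+(X-284)/4-.375,185+Y/4-.375)
C=lambda X,Y:(135+X/6-.42,220+Y/6-.42)
E
python3 - <<'E'
from h import *
d=pickle.load(open("d0.pkl","rb"));t,s=d["top"],d["scene"]
def fit(obs,x0):
    f=lambda p:np.concatenate([(proj(c,T(p,L))[0]-uv) for c,L,uv in obs])
    r=least_squares(f,x0,loss="soft_l1");return r.x,r.fun.reshape(-1,2).round(1)
jo=[(t,(-120,-45,12),A(241,474)),(t,(120,-45,12),A(228,47)),(t,(98.5,0,46),A(139,79)),
(t,(20,30,39.5),A(90,227)),(t,(20,-30,39.5),A(203,222)),(t,(80,-30,39.5),A(200,115)),(t,(80,30,39.5),A(83,120)),
(s,(-120,-45,12),C(745,475))]
g=back(t,A(145,260),12);j,r=fit(jo,[g[0],g[1],0]);print("jig",j,r.tolist())
h=lambda x,y:(x,y,20)
to=[(t,h(60,100),B(320,98)),(t,h(60,-100),B(678,25)),(t,h(-60,-100),B(724,235)),(t,h(-60,100),B(366,310))]
g=back(t,B(520,165),20);q,r=fit(to,[g[0],g[1],0]);print("tray",q,r.tolist())
for c,uv in((t,A(108,302)),(s,C(402,160))):
    b=back(c,uv,97);print("bottle",b,inv(j,b))
print("base scene",C(424,0))
rd=back(t,A(49,341),32);print("rider",rd,inv(j,rd));rd=back(s,C(305,435),32);print("rider",rd,inv(j,rd))
n=back(t,A(75,212),27.5);print("needle",inv(j,n));n=back(s,C(205,353),27.5);print("needle s",inv(j,n))
fn=back(t,A(128,183),87);print("fin",inv(j,fn))
b=back(t,B(440,204),79);print("traybottle",b,inv(q,b));print("free",T(q,(0,-48,4)))
pickle.dump((j,q),open("fit.pkl","wb"))
E
```

```text
jig [5.26862471e+02 1.81735414e+02 4.08489518e-02] [[-0.1, 1.3], [0.8, 0.1], [-0.3, -0.2], [-0.5, -0.2], [-1.1, 0.3], [-0.9, -0.7], [0.8, -1.0], [1.9, -0.3]]
tray [ 4.96589223e+02 -1.83240818e+02  2.17003631e-01] [[-0.3, -0.4], [0.0, -0.9], [0.6, 0.6], [-0.3, 0.5]]
bottle [503.50298519 186.48919861  97.        ] [-23.14586621   5.70376411  97.        ]
bottle [505.84822832 187.17018018  97.        ] [-20.77476984   6.28840352  97.        ]
base scene (205.2466666666667, 219.58)
rider [483.56582518 234.3593537   32.        ] [-41.1114927   54.34817142  32.        ]
rider [486.65830143 237.27607051  32.        ] [-37.90248451  57.13616581  32.        ]
needle [29.08989355 40.15362124 27.5       ]
needle s [20.77311358 58.49257104 27.5       ]
fin [37.66687153 -3.18482243 87.        ]
traybottle [ 476.19908342 -130.7838924    79.        ] [-8.61771721 55.61674045 79.        ]
free [[ 506.92383935 -230.11507243    4.        ]]
```

>>> send_rows:
  increments:
    - [1,-20,-13,0,0,0,0]
    - [1,-33,-22,0,0,0,0]
    - [1,-33,-22,0,0,0,0]
    - [1,-33,-22,0,0,0,0]
    - [1,-33,-22,0,0,0,0]
    - [1,-33,-22,0,0,0,0]
    - [1,-33,-22,0,0,0,0]
    - [1,-33,-22,0,0,0,0]

```text
time: 0.77
position: [403.4, 330.4, 210.1]
eef_rot: [-0.0, 0.189, 0.982, -0.0]
ft_force: [0.9, 0.3, 0.4]
width: 85.3
finger_force: 0.0
```

>>> send_rows:
  increments:
    - [1,-33,-22,0,0,0,0]
    - [1,-33,-22,0,0,0,0]
    - [1,-33,-22,0,0,0,0]
    - [1,-20,-14,0,0,0,0]
    - [1,0,0,0,0,0,-6]
    - [1,0,0,0,0,0,-6]
    - [1,0,0,0,0,0,-6]
    - [1,0,0,0,0,0,-6]

```text
time: 1.43
position: [483.5, 213.5, 209.9]
eef_rot: [-0.0, -0.022, 1.0, -0.0]
ft_force: [-0.0, 0.3, 0.7]
width: 85.5
finger_force: 0.0
```

```bash
cat > to.py <<'E'
import sys
from station import arm
from h import *
def delta(tgt,yaw=None):
    s=arm.state();q=s["eef_rot"];r=R.from_quat([q[1],q[2],q[3],q[0]]);M=r.as_matrix()
    d=np.array(tgt)-s["position"]
    print("t",s["time"],"pos",s["position"].round(1),"yaw_y",np.degrees(np.arctan2(M[1,1],M[0,1])).round(1),"zdir",M[:,2].round(3),"F",s["ft_force"].round(1),"w",round(s["width"],1),"ff",round(s["finger_force"],1),"q",s["joint_pos"].round(2))
    print("tool shift",(M.T@d).round(1))
if __name__=="__main__": delta([float(x) for x in sys.argv[1:4]])
E
python3 to.py 504.5 187 38; python3 - <<'E'
from station import viewer
import cv2,pickle
s=viewer.snapshot("wrist");pickle.dump(s,open("w.pkl","wb"));cv2.imwrite("pics/w1.png",s["frame"][:,:,::-1])
E
```

```text
t 1.4333 pos [483.5 213.5 209.9] yaw_y 92.5 zdir [-0.001 -0.001 -1.   ] F [-0.   0.3  0.7] w 85.5 ff 0.0 q [-0.69  0.17  0.25  1.64 -0.04  1.33  1.18]
tool shift [-20.  -27.4 171.9]
```

View pics/w1.png

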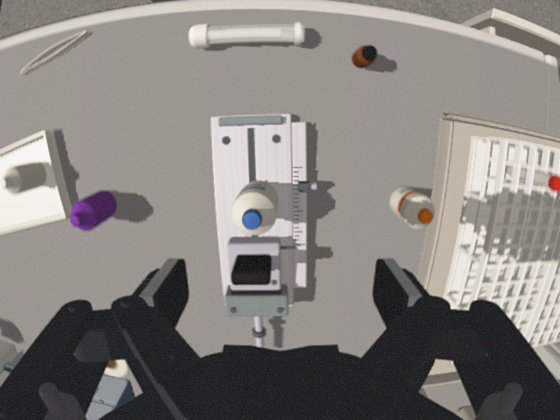

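The wrist view shows the bottle cap at (251,219), the rider at (308,186), and the needle tip at about (290,247), with nothing in the way of the fingers. I'll check the fits against this view.

```bash
python3 - <<'E'
from h import *
s=pickle.load(open("w.pkl","rb"));j,q=pickle.load(open("fit.pkl","rb"))
def bw(uv,z):
    x=np.array([uv[0]-s["cx"],uv[1]-s["cy"]]);r=np.hypot(*x);th=r/s["fx"]
    r_=s["world_to_cam"][:3,:3].T;o=-r_@s["world_to_cam"][:3,3]
    d=r_@np.array([*(x/r*np.sin(th)),np.cos(th)]);return o+d*(z-o[2])/d[2]
for n,uv,z in(("cap",(251,219),97),("rider",(304,186),32),("needle",(290,248),27.5),("bed fr",(211,118),12),("bed fl",(291,115),12)):
    p=bw(uv,z);print(n,p.round(1),inv(j,p).round(1))
E
```

```text
cap [501.6 188.2  97. ] [-25.    7.5  97. ]
rider [482.1 238.9  32. ] [-42.4  59.   32. ]
needle [555.7 227.9  27.5] [30.7 45.  27.5]
bed fr [412.7 133.2  12. ] [-116.1  -43.8   12. ]
bed fl [406.9 221.9  12. ] [-118.2   45.1   12. ]
```

>>> send_rows:
  increments:
    - [1,-9,-13,0,0,0,0]
    - [1,-9.5,-14,0,0,0,0]
    - [1,0,0,20,0,0,0]
    - [1,0,0,20,0,0,0]
    - [1,0,0,20,0,0,0]
    - [1,0,0,20,0,0,0]
    - [1,0,0,20,0,0,0]
    - [1,0,0,15,0,0,0]

```text
time: 2.15
position: [502.3, 187.3, 93.4]
eef_rot: [-0.001, -0.018, 1.0, -0.0]
ft_force: [-0.1, -0.4, -0.4]
width: 85.5
finger_force: 0.0
```

>>> send_rows:
  increments:
    - [1,0,0,15,0,0,0]
    - [1,0,0,15,0,0,0]
    - [1,0,0,15,0,0,0]
    - [1,0,0,11,0,0,0]
    - [0.4,0,0,0,0,0,0]
    - [0.4,0,0,0,0,0,0]
    - [0.4,0,0,0,0,0,0]
    - [0.4,0,0,0,0,0,0]
  newtons: 25

```text
time: 2.82
position: [504.2, 188.0, 40.6]
eef_rot: [0.001, -0.019, 1.0, 0.0]
ft_force: [-0.4, -0.3, 1.8]
width: 41.8
finger_force: 25.2
```

>>> send_rows:
  increments:
    - [0.2,0,0,0,0,0,0]
    - [0.2,0,0,0,0,0,0]
    - [0.2,0,0,0,0,0,0]
    - [0.2,0,0,0,0,0,0]
    - [0.2,0,0,0,0,0,0]
    - [0.2,0,0,0,0,0,0]
    - [0.2,0,0,0,0,0,0]
    - [0.2,0,0,0,0,0,0]

```text
time: 3.48
position: [504.2, 188.1, 40.5]
eef_rot: [0.001, -0.02, 1.0, 0.0]
ft_force: [0.2, 1.0, 7.0]
width: 41.4
finger_force: 25.8
```

>>> send_rows:
  increments:
    - [0.2,0,0,-8,0,0,0]
    - [0.2,0,0,-16,0,0,0]
    - [0.2,0,0,-20,0,0,0]
    - [0.2,0,0,-20,0,0,0]
    - [0.2,0,0,-20,0,0,0]
    - [0.2,0,0,-20,0,0,0]
    - [0.2,0,0,-20,0,0,0]
    - [0.2,0,0,-10,0,0,0]

```text
time: 4.15
position: [504.0, 187.8, 176.3]
eef_rot: [0.001, -0.019, 1.0, 0.001]
ft_force: [1.3, 0.1, 0.4]
width: 41.7
finger_force: 25.6
```

>>> send_rows:
  increments:
    - [0.2,0.5,-12,0,0,0,0]
    - [0.2,0.8,-25,0,0,0,0]
    - [0.2,0.8,-25,0,0,0,0]
    - [0.2,0.8,-25,0,0,0,0]
    - [0.2,0.8,-25,0,0,0,0]
    - [0.2,0.8,-25,0,0,0,0]
    - [0.2,0.8,-25,0,0,0,0]
    - [0.2,0.8,-25,0,0,0,0]

```text
time: 4.82
position: [503.2, -1.8, 172.0]
eef_rot: [-0.001, -0.019, 1.0, -0.0]
ft_force: [0.7, 0.6, -0.2]
width: 41.4
finger_force: 25.6
```

>>> send_rows:
  increments:
    - [0.2,0.8,-25,0,0,0,0]
    - [0.2,0.8,-25,0,0,0,0]
    - [0.2,0.8,-25,0,0,0,0]
    - [0.2,0.8,-25,0,0,0,0]
    - [0.2,0.8,-25,0,0,0,0]
    - [0.2,0.8,-25,0,0,0,0]
    - [0.2,0.8,-25,0,0,0,0]
    - [0.2,0.8,-25,0,0,0,0]

```text
time: 5.48
position: [504.3, -201.4, 172.0]
eef_rot: [-0.001, -0.019, 1.0, 0.0]
ft_force: [0.3, -0.3, -0.5]
width: 41.7
finger_force: 25.6
```

```bash
python3 to.py 507 -230 32.5; python3 - <<'E'
from station import viewer
import cv2,numpy as np
a=viewer.snapshot("scene")["frame"];b=viewer.snapshot("wrist")["frame"]
cv2.imwrite("pics/m2.png",cv2.resize(np.hstack([a,b]),(800,300))[:,:,::-1])
E
```

```text
t 5.4833 pos [ 504.3 -201.4  172. ] yaw_y 92.2 zdir [-0.002  0.    -1.   ] F [ 0.3 -0.3 -0.5] w 41.7 ff 25.6 q [-0.14  0.25  0.55  1.68 -0.14  1.26  2.05]
tool shift [ -1.9 -28.7 139.5]
```

View pics/m2.png

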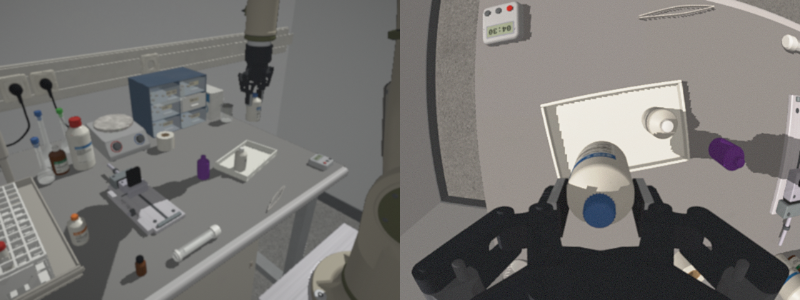

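The bottle is held upright, with its cap at (600,210) in the combined view. Next: shift and lower it into the tray.

>>> send_rows:
  increments:
    - [0.2,-1,-15,0,0,0,0]
    - [0.2,-1,-15,0,0,0,0]
    - [0.2,0,0,20,0,0,0]
    - [0.2,0,0,20,0,0,0]
    - [0.2,0,0,20,0,0,0]
    - [0.2,0,0,20,0,0,0]
    - [0.2,0,0,20,0,0,0]
    - [0.2,0,0,15,0,0,0]

```text
time: 6.25
position: [507.0, -228.8, 55.5]
eef_rot: [-0.002, -0.02, 1.0, 0.001]
ft_force: [0.9, -0.2, -0.2]
width: 41.9
finger_force: 25.6
```

>>> send_rows:
  increments:
    - [0.2,0,0,6,0,0,0]
    - [0.2,0,0,5,0,0,0]
    - [0.2,0,0,4,0,0,0]
    - [0.2,0,0,3,0,0,0]
    - [0.2,0,0,2,0,0,0]
    - [0.2,0,0,2,0,0,0]
    - [0.2,0,0,0,0,0,0]
    - [0.2,0,0,0,0,0,0]

```text
time: 6.92
position: [509.3, -229.5, 36.7]
eef_rot: [0.0, -0.02, 1.0, -0.0]
ft_force: [0.4, -0.5, -0.2]
width: 42.0
finger_force: 25.6
```

>>> send_rows:
  increments:
    - [0.2,0,0,1,0,0,0]
    - [0.2,0,0,1,0,0,0]
    - [0.2,0,0,1,0,0,0]
    - [0.2,0,0,0.5,0,0,0]
    - [0.2,0,0,0,0,0,0]
    - [0.2,0,0,0,0,0,0]
    - [0.2,0,0,0,0,0,0]
    - [0.2,0,0,0,0,0,0]

```text
time: 7.58
position: [509.1, -229.5, 32.9]
eef_rot: [-0.0, -0.02, 1.0, -0.0]
ft_force: [0.3, -0.1, -0.1]
width: 42.1
finger_force: 25.6
```

>>> send_rows:
  increments:
    - [0.2,0,0,0.7,0,0,0]
    - [0.2,0,0,0.7,0,0,0]
    - [0.2,0,0,0.6,0,0,0]
    - [0.2,0,0,0,0,0,0]
    - [0.2,0,0,0,0,0,0]
    - [0.2,0,0,0,0,0,0]
    - [0.2,0,0,0,0,0,0]
    - [0.2,0,0,0,0,0,0]

```text
time: 8.25
position: [510.1, -229.5, 32.5]
eef_rot: [0.001, -0.02, 1.0, 0.0]
ft_force: [-3.0, 1.6, 13.8]
width: 41.8
finger_force: 26.9
```

>>> send_rows:
  increments:
    - [0.2,0,0,-0.9,0,0,0]
    - [0.2,0,0,0,0,0,0]
    - [0.55,0,0,0,0,0,0]
    - [0.6,0,0,0,0,0,0]
    - [0.65,0,0,0,0,0,0]
    - [0.75,0,0,0,0,0,0]
    - [0.75,0,0,0,0,0,0]
    - [0.75,0,0,0,0,0,0]

```text
time: 8.92
position: [509.0, -229.4, 31.6]
eef_rot: [-0.0, -0.02, 1.0, -0.0]
ft_force: [-0.7, -0.5, -0.1]
width: 64.0
finger_force: 0.0
```

>>> send_rows:
  increments:
    - [0.75,0,0,-3,0,0,0]
    - [0.75,0,0,-6,0,0,0]
    - [0.75,0,0,-15,0,0,0]
    - [0.75,0,0,-25,0,0,0]
    - [0.75,0,0,-25,0,0,0]
    - [0.75,0,0,-25,0,0,0]
    - [0.75,0,0,-25,0,0,0]
    - [0.75,0,0,-20,0,0,0]

```text
time: 9.58
position: [509.4, -229.8, 178.6]
eef_rot: [0.001, -0.019, 1.0, -0.0]
ft_force: [0.9, -0.1, 0.0]
width: 63.8
finger_force: 0.0
```

```bash
python3 - <<'E'
from station import viewer
import cv2,numpy as np
from h import *
a=viewer.snapshot("scene");t=viewer.snapshot("top")
pickle.dump((a,t),open("d1.pkl","wb"))
im=np.hstack([cv2.resize(a["frame"][185:265,290:400],(412,300),interpolation=2),cv2.resize(t["frame"][150:270,165:320],(388,300),interpolation=2)])
cv2.imwrite("pics/m3.png",im[:,:,::-1])
j,q=pickle.load(open("fit.pkl","rb"))
g=T(j,(45,0,0))[0];print("fin",g,np.degrees(j[2]))
E
python3 to.py 572 183.6 160
```

```text
fin [571.82493194 183.5731057    0.        ] 2.340472537858347
t 9.6833 pos [ 511.  -230.6  180.3] yaw_y 92.2 zdir [ 0.007 -0.002 -1.   ] F [0.7 0.5 0.1] w 64.0 ff 0.0 q [-0.1   0.28  0.57  1.63 -0.16  1.28  2.11]
tool shift [-76.8 411.6  20. ]
```

View pics/m3.png

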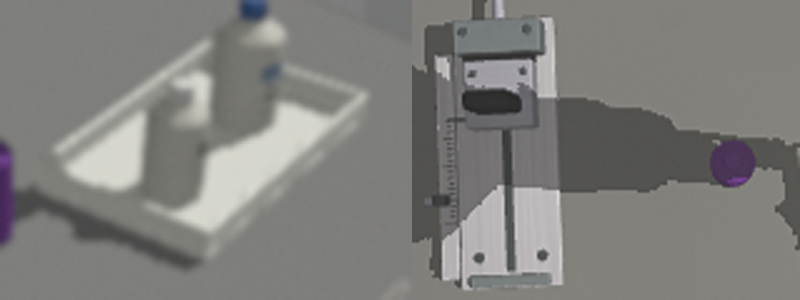

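The bottle stands upright in the tray's free half and the tray bottle is untouched. The jaw is closed, with the needle at about m3 (455,120) and the rider at (437,201). Next: back to the fin.

>>> send_rows:
  increments:
    - [0.75,-2,13,0,0,0,0]
    - [0.75,-4,26,0,0,0,0]
    - [0.75,-5,26,0,0,0,0]
    - [0.75,-5,26,0,0,0,0]
    - [0.75,-5,26,0,0,0,0]
    - [0.75,-5,26,0,0,0,0]
    - [0.75,-5,26,0,0,0,0]
    - [0.75,-5,26,0,0,0,0]

```text
time: 10.35
position: [537.2, -31.9, 175.6]
eef_rot: [-0.0, -0.019, 1.0, -0.0]
ft_force: [-0.5, 0.1, -0.3]
width: 64.1
finger_force: 0.0
```

>>> send_rows:
  increments:
    - [0.75,-5,26,0,0,0,0]
    - [0.75,-5,26,0,0,0,0]
    - [0.75,-5,26,0,0,0,0]
    - [0.75,-5,26,0,0,0,0]
    - [0.75,-5,26,0,0,0,0]
    - [0.75,-5,26,0,0,0,0]
    - [0.75,-5,26,0,0,0,0]
    - [0.75,-5,26,0,0,0,0]

```text
time: 11.02
position: [569.0, 177.4, 175.4]
eef_rot: [-0.0, -0.019, 1.0, -0.0]
ft_force: [0.4, 0.1, -0.8]
width: 64.1
finger_force: 0.0
```

>>> send_rows:
  increments:
    - [0.5,0,0,0,0,0,7]
    - [0.5,0,0,0,0,0,7]
    - [0.5,0,0,0,0,0,7]
    - [0.5,0,0,0,0,0,7]
    - [0.5,0,0,0,0,0,7]
    - [0.5,0,0,0,0,0,7]
    - [0.5,0,0,0,0,0,7]
    - [0.5,0,0,0,0,0,7]

```text
time: 11.68
position: [569.0, 176.0, 175.4]
eef_rot: [-0.0, 0.455, 0.891, -0.0]
ft_force: [0.2, -0.1, -0.4]
width: 42.5
finger_force: 0.0
```

>>> send_rows:
  increments:
    - [0.5,0,0,0,0,0,7]
    - [0.5,0,0,0,0,0,7]
    - [0.5,0,0,0,0,0,7]
    - [0.5,0,0,0,0,0,7]
    - [0.5,0,0,0,0,0,6]
    - [0.5,0,0,0,0,0,0]
    - [0.5,0,0,0,0,0,0]
    - [0.5,0,0,0,0,0,0]

```text
time: 12.35
position: [569.1, 176.2, 175.6]
eef_rot: [-0.0, 0.692, 0.722, -0.0]
ft_force: [1.1, 0.6, 0.4]
width: 42.7
finger_force: 0.0
```

```bash
python3 to.py 567 182.4 49; python3 - <<'E'
from station import viewer
from h import *
import cv2
s=viewer.snapshot("wrist");pickle.dump(s,open("w2.pkl","wb"));w=s["frame"]
t=pickle.load(open("d1.pkl","rb"))[1]["frame"][180:240,165:215]
im=np.hstack([w[90:390,130:430],cv2.resize(t,(250,300),interpolation=2)])
cv2.imwrite("pics/m4.png",im[:,:,::-1])
E
```

```text
t 12.35 pos [569.1 176.2 175.6] yaw_y 2.5 zdir [-0. -0. -1.] F [1.1 0.6 0.4] w 42.7 ff 0.0 q [-0.81  0.38  0.6   1.53 -0.22  1.3  -0.14]
tool shift [  6.3  -1.8 126.6]
```

View pics/m4.png

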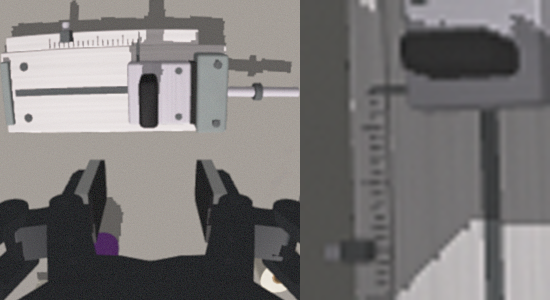

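```bash
python3 - <<'E'
from h import *
s=pickle.load(open("w2.pkl","rb"));j,q=pickle.load(open("fit.pkl","rb"));t=pickle.load(open("d1.pkl","rb"))[1]
def bw(uv,z):
    x=np.array([uv[0]-s["cx"],uv[1]-s["cy"]]);r=np.hypot(*x);th=r/s["fx"]
    r_=s["world_to_cam"][:3,:3].T;o=-r_@s["world_to_cam"][:3,3]
    d=r_@np.array([*(x/r*np.sin(th)),np.cos(th)]);return o+d*(z-o[2])/d[2]
for n,uv,z in(("fin top",(279,190),87),("rider",(198,126),32),("fixedjaw front top",(326,185),46),("fixedjaw back top",(355,183),46),("carr front",(258,190),39.5)):
    p=bw(uv,z);print(n,p.round(1),inv(j,p).round(1))
for n,uv,z in (("needle",(179.6,197.6),27.5),("rider",(173.6,229.8),32)):
    p=back(t,uv,z);print(n,p.round(1),inv(j,p).round(1))
E
```

```text
fin top [567.4 190.4  87. ] [40.9  7.  87. ]
rider [487.8 238.7  32. ] [-36.7  58.5  32. ]
fixedjaw front top [610.8 188.6  46. ] [84.2  3.5 46. ]
fixedjaw back top [638.1 192.   46. ] [111.6   5.7  46. ]
carr front [547.9 179.7  39.5] [21.  -2.9 39.5]
needle [554.3 231.4  27.5] [29.4 48.5 27.5]
rider [483.6 241.5  32. ] [-40.7  61.5  32. ]
```

>>> send_rows:
  increments:
    - [0.5,7,-2,0,0,0,0]
    - [0.5,0,0,15,0,0,0]
    - [0.5,0,0,20,0,0,0]
    - [0.5,0,0,20,0,0,0]
    - [0.5,0,0,20,0,0,0]
    - [0.5,0,0,18,0,0,0]
    - [0.5,0,0,15,0,0,0]
    - [0.5,0,0,10,0,0,0]

```text
time: 13.07
position: [565.9, 183.6, 56.0]
eef_rot: [-0.001, 0.693, 0.721, -0.001]
ft_force: [-0.6, 0.3, -0.5]
width: 42.7
finger_force: 0.0
```

>>> send_rows:
  increments:
    - [0.5,0,0,5,0,0,0]
    - [0.5,0,0,0,0,0,0]
    - [0,0,0,0,0,0,0]
    - [0,0,0,0,0,0,0]
    - [0,0,0,0,0,0,0]
    - [0,0,0,0,0,0,0]
    - [0,0,0,0,0,0,0]
    - [0,0,0,0,0,0,0]
  newtons: 50

```text
time: 13.73
position: [567.2, 183.4, 54.1]
eef_rot: [-0.0, 0.693, 0.721, 0.001]
ft_force: [-3.6, -0.0, 6.6]
width: 14.7
finger_force: 49.3
```

```bash
python3 to.py 500 180 52
```

```text
t 13.7333 pos [567.2 183.4  54.1] yaw_y 2.3 zdir [ 0.001  0.001 -1.   ] F [-3.6 -0.   6.6] w 14.7 ff 49.3 q [-0.79  0.49  0.56  1.67 -0.29  1.07 -0.1 ]
tool shift [ -0.7 -67.3   2.1]
```

>>> send_rows:
  increments:
    - [0,0,-3,0,0,0,0]
    - [0,0,-6,0,0,0,0]
    - [0,0,-8,0,0,0,0]
    - [0,0,-8,0,0,0,0]
    - [0,0,-8,0,0,0,0]
    - [0,0,-8,0,0,0,0]
    - [0,0,-8,0,0,0,0]
    - [0,0,-6,0,0,0,0]
  newtons: 60

```text
time: 14.4
position: [514.7, 180.4, 54.2]
eef_rot: [0.002, 0.693, 0.721, 0.002]
ft_force: [10.4, -1.7, -3.5]
width: 14.4
finger_force: 60.0
```

>>> send_rows:
  increments:
    - [0,0,-5,0,0,0,0]
    - [0,0,-4,0,0,0,0]
    - [0,0,0,0,0,0,0]
    - [0,0,0,0,0,0,0]
    - [0,0,0,0,0,0,0]
    - [0,0,0,0,0,0,0]
    - [0,0,0,0,0,0,0]
    - [0,0,0,0,0,0,0]

```text
time: 15.07
position: [506.3, 179.9, 54.1]
eef_rot: [0.002, 0.693, 0.721, 0.002]
ft_force: [9.4, -2.9, -4.0]
width: 14.0
finger_force: 60.1
```

```bash
python3 to.py 567.2 183.4 54.1; python3 - <<'E'
from station import viewer
from h import *
import cv2
w,t,s=[viewer.snapshot(n) for n in("wrist","top","scene")];pickle.dump((w,t,s),open("d2.pkl","wb"))
im=np.hstack([cv2.resize(w["frame"][90:215,140:300],(384,300),interpolation=2),cv2.resize(t["frame"][195:255,160:200],(200,300),interpolation=2),cv2.resize(s["frame"][250:310,160:200],(200,300),interpolation=2)])
cv2.imwrite("pics/m5.png",cv2.convertScaleAbs(im[:,:,::-1],alpha=1.5))
E
```

```text
t 15.0667 pos [506.3 179.9  54.1] yaw_y 2.2 zdir [ 0.006  0.    -1.   ] F [ 9.4 -2.9 -4. ] w 14.0 ff 60.1 q [-0.88  0.36  0.58  1.84 -0.23  1.   -0.17]
tool shift [ 1.1 61.   0.4]
```

View pics/m5.png

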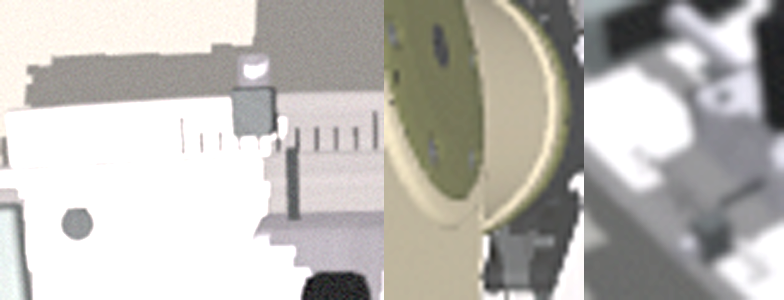

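The wrist view shows the needle tip at m5 (293,150), short of the rider at (254,110), and the scene view agrees. I'll compute the remaining distance.

```bash
cat >> h.py <<'E'
def bw(s,uv,z):
    x=np.array([uv[0]-s["cx"],uv[1]-s["cy"]]);r=np.hypot(*x);th=r/s["fx"]
    r_=s["world_to_cam"][:3,:3].T;o=-r_@s["world_to_cam"][:3,3]
    d=r_@np.array([*(x/r*np.sin(th)),np.cos(th)]);return o+d*(z-o[2])/d[2]
E
python3 - <<'E'
from h import *
w,t,s=pickle.load(open("d2.pkl","rb"));j,q=pickle.load(open("fit.pkl","rb"))
W=lambda X,Y:(140+X/2.4-.3,90+Y/2.4-.3)
print("needle",inv(j,bw(w,W(293,150),27.5)),inv(j,bw(w,W(293,215),27.5)))
for z in(24,28,32):print("rider",inv(j,bw(w,W(254,110),z)))
print("rider l/r top",inv(j,bw(w,W(234,95),32)),inv(j,bw(w,W(274,95),32)))
S=lambda X,Y:(160+(X-584)/5-.4,250+Y/5-.4)
print("scene needle",inv(j,back(s,S(722,200),27.5)),inv(j,back(s,S(765,180),27.5)),"rider",inv(j,back(s,S(712,228),32)))
E
```

```text
needle [-31.26624566  48.80989435  27.5       ] [-31.45515943  32.67179887  27.5       ]
rider [-41.00663904  58.62314278  24.        ]
rider [-40.61125953  58.76576876  28.        ]
rider [-40.21588002  58.90839474  32.        ]
rider l/r top [-44.93920499  62.59597506  32.        ] [-35.4215975   62.40931457  32.        ]
scene needle [-29.24152121  49.05243681  27.5       ] [-29.92556675  31.78249364  27.5       ] rider [-44.80741487  61.58000165  32.        ]
```

>>> send_rows:
  increments:
    - [0,0,-2,0,0,0,0]
    - [0,0,-3,0,0,0,0]
    - [0,0,-3,0,0,0,0]
    - [0,0,-1,0,0,0,0]
    - [0,0,0,0,0,0,0]
    - [0,0,0,0,0,0,0]
    - [0,0,0,0,0,0,0]
    - [0,0,0,0,0,0,0]

```text
time: 15.88
position: [497.5, 179.4, 54.2]
eef_rot: [0.002, 0.694, 0.72, 0.002]
ft_force: [10.6, -3.1, -3.9]
width: 14.3
finger_force: 60.0
```

```bash
python3 to.py 567.2 183.4 54.1; python3 - <<'E'
from station import viewer
from h import *
import cv2
w,s=[viewer.snapshot(n) for n in("wrist","scene")];pickle.dump((w,s),open("d3.pkl","wb"))
im=np.hstack([cv2.resize(w["frame"][80:205,150:310],(384,300),interpolation=2),cv2.resize(s["frame"][185:310,150:400],(400,200),interpolation=2)[:,:] if 0 else cv2.resize(s["frame"][185:310,160:400],(400,300),interpolation=2)])
cv2.imwrite("pics/m6.png",cv2.convertScaleAbs(im[:,:,::-1],alpha=1.2))
E
```

```text
t 15.8833 pos [497.5 179.4  54.2] yaw_y 2.2 zdir [ 0.007  0.    -1.   ] F [10.6 -3.1 -3.9] w 14.3 ff 60.0 q [-0.89  0.35  0.58  1.86 -0.22  0.99 -0.18]
tool shift [ 1.3 69.8  0.5]
```

View pics/m6.png

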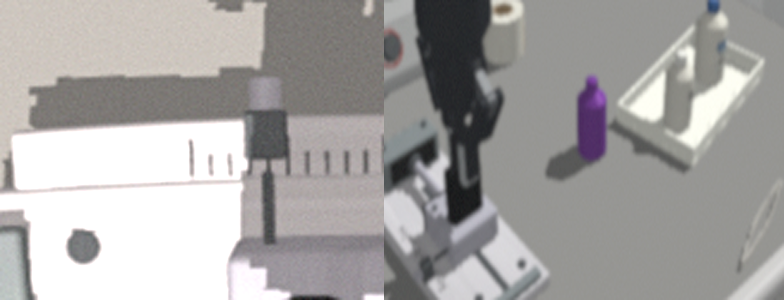

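The needle at m6 (268,200) now points at the middle of the rider (267,130), an offset of about 0.3 mm. Both bottles stand in the tray, and the force on the jaw is steady. I'm handing in.

```bash
python3 -c "
from station import arm
print(arm.job_done())"
```

```text
the job is handed in; nothing more can be done
None
```

The bottle stands upright in the tray's free half with the other bottle untouched, and the robot holds the jaw open about 70 mm with its needle level with the rider; the job is handed in, but no verdict was returned.

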